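# Load the weld dial and index it to the torch

### The arm

A 6-joint arm with a two-finger parallel gripper is mounted at the origin on the work surface. World frame = base frame: x ahead of the robot, y to its left, z up, the work surface at z = 0. Lengths are in mm, angles in rad, forces in N, time in s.
With the tool pointing down it reaches from about 275 to 825 mm from the base axis. Payload 5.2 kg.
Tool frame: the origin (TCP) lies at the very end of the fingers, on their centre line; the grasp point (between the pads) lies 19 mm behind it; z points along the fingers, y is the direction in which the jaws open and shut (so a half turn about z gives the same grasp; the last joint's range is limited). The gripper opens to 93 mm and grips with 3 to 60 N. Pads are 15 mm wide; open, the fingers measure 128 mm over their backs; the gripper's body (75 mm by 188 mm) begins 65 mm behind the grasp point.
Start: joints at [-1.509, 0.259, 1.535, -0, 1.348, -0.203], TCP at [143.965, -530.829, 218.653] pointing down, gripper open.
Joint ranges: [-3.14, 3.14], [-0.91, 2.08], [0.19, 2.58], [-1.22, 4.36], [0.22, 2.71], [-3.12, 3.12]. Speed limits (rad/s): [2.57, 2.57, 3.14, 3.14, 3.14, 3.14].

### API

Orientations are given as [roll, pitch, yaw] about the fixed x, y, z axes, in that order (R = Rz(yaw) Ry(pitch) Rx(roll)).
In Python, from bench import robot gives the robot as it stands. The module is installed in compiled form; this text tells all that it offers. Calls block until the motion is done:
- robot.move_ptp(position, orientation): joint-space move of the TCP to a pose.
- robot.move_linear(position, ori=None, speed=150, f_stop=None): straight line of the TCP; ori=None keeps the orientation; speed is the mean speed in mm/s. With f_stop (N) it stops when the force on the tool has changed by that much, and returns True; else False.
- robot.move_j(angles): joint-space move.
- robot.move_gripper(opening): opening from 0.0 (shut) to 1.0 (fully open); the grip force is fixed at half the most; returns when the fingers have stopped.
- robot.sleep(seconds).
- robot.inverse_kinematics(position, orientation): joint angles nearest the present ones, or None.
- robot.get_image(name): name is "scene" or "top" or "wrist"; returns a dict with "img" (384x512x3 uint8, blue, green, red), "fovy" (degrees; the focal length in pixels is half the picture's height over the tangent of half this angle, whatever the lens; pixels are square), "cx", "cy" (the principal point, pixels), "eye" and "orientation" of the camera in the world. Camera axes: x right, y down, z forward; pixel columns grow to the right and rows downward; lengths in mm; the calibration is good to about 2 mm. A picture is of the moment at which its call begins. There is no depth.
A pose or a line that the arm cannot do raises robot.MotionError and nothing moves.
- robot.hand_in(): hands the job in, once; it reports no verdict.
Readings, each from a call of its own:
- robot.current_t(): time.
- robot.current_qpos(): joint angles.
- robot.current_joint_vel(): joint speeds.
- robot.current_joint_efforts(): joint torques, N m.
- robot.current_tcp_pos(): TCP position.
- robot.current_eef_rot(): TCP orientation.
- robot.current_contact_force(): force on the tool from outside, world axes, zero at the start.
- robot.current_ft_torque(): the same for the moment, N m.
- robot.current_gripper_width(): opening from 0.0 (shut) to 1.0 (fully open).
Only numpy, scipy, OpenCV 4.12 (cv2) and the standard library are available. Lean on these libraries where they do the work, as an engineer would, in place of code of your own. Each camera call takes 0.05 s, during which the arm holds its last target. There are 200 camera calls.

### The job

Take the steel flanged sleeve from the blue stock tray and lower it, upright as it stands there, into the nest at the loading station of the welding dial (the nest beside the yellow tab, one place before the torch) until its collar sits flush on the nest, and only then let go. Then turn the dial exactly one click clockwise (seen from above), so that the sleeve stops at the torch, and let go of everything. Leave the other parts, the spray can and the hammer where they are.

Things in the scene. Friction and masses are not known exactly. Their poses are not given: they have to be found in the camera images.
- sleeve_center (a point): Steel flanged sleeve, loose, about 0.35 kg, upright in the tray; round about z, 63 mm tall. From the bottom up: foot 36 mm diameter, 16 mm high (3 mm chamfer); collar 52 mm diameter, 7 mm high; tube 32 mm diameter, 40 mm high (grip it here). Point: on its axis half-way up, 31.5 mm above its bottom; seated in a nest it is 15.5 mm above the nest's rim.
- load_station (a point): The loading station, a point fixed on the base: centre of the mouth of the nest standing there, level with its rim, 65 mm above the table, 80 mm from the dial's axis, on the side of the yellow tab that sticks out of the base. Its x axis points level towards the dial's axis, z up.
- weld_station (a point): The welding station, fixed on the base: where the centre of a nest's mouth (rim level) stands at the torch, 60 degrees clockwise (seen from above) from the loading station. The torch stands outside the dial on a post, up to 175 mm above the table; its copper nozzle ends about 118 mm from the dial's axis, 84 mm up; a seated sleeve passes it freely.
- knob_grip (a point): The point to grip the dial's red bar knob: on the dial's axis, 100 mm above the table. The bar is 54 mm long, 14 mm thick and reaches from 80 to 114 mm above the table, on a hub of 36 mm diameter. The point turns with the dial: its x axis lies along the bar; at dial value 0 the bar points at the loading station.
- dial (a joint): Dial angle in rad about its vertical axis, clockwise from above positive. Starts near click 0 and settles there in a moment. Spring clicks at -1.047, 0, 1.047, 2.094 (60 degrees each): past half-way the dial snaps on into the next click and is held there; let go before half-way, it springs back. Turning takes up to about 0.4 N m.
- coupling_center (a point): Bystander in the tray: a plain copper-coloured pipe ring, 44 mm diameter, 45 mm tall, loose. Point: its centre, half-way up.
- plug_center (a point): Bystander in the tray: a black stepped plug, 42 mm diameter below and 24 mm above, 36 mm tall, loose. Point: its centre, half-way up.
- spray_can_center (a point): Bystander on the table: a spray can with a yellow band, 60 mm diameter, 150 mm tall, loose. Point: its centre, half-way up.
- hammer: Bystander on the table: a hammer about 240 mm long, lying flat, loose.
- tray: The blue stock tray, 130 x 290 x 14 mm with 4 mm walls and floor, fixed to the table; origin at the centre of its underside. The three pipe parts stand in it in a row along its long (y) axis, 90 mm apart, in any order.
- fixture: The welding dial's fixed red and grey base; origin on the dial's axis at table level, z up; its -x axis points at the loading station and yellow tab. The dial on it is a grey metal disc, 224 mm diameter, top 47 mm above the table, with six brass ring nests 60 degrees apart, 80 mm from the axis: 54 mm outside, 39 mm bore, 18 mm deep, rims 65 mm above the table.
There are look-alikes about, which are no part of the job. Of the things that look like the part that bears sleeve_center, the largest one is meant.

How it is judged:
By the outcome, as a careful person would: the job done as asked, in the order asked, and still so for the second after the job is handed in, with the robot touching nothing.
It also fails if it takes over 45 s, if anything falls off the work surface, if the arm or the gripper's body presses on something with over 40 N, if the wrist force passes 120 N, or if a joint passes its speed limit or range.

## Working session

There is one attempt and no reset: what is moved stays moved. The work goes in short steps, each a Python script; the robot and the scene stay as the last script left them, time stands still between calls to the robot, and variables do not carry over. Pictures are saved under pics/ and viewed, about 8 in all and at most 12, crops included, and the job is handed in when it is done.

```bash
mkdir -p pics; cat > h.py <<'E'
import numpy as np, cv2
from scipy.spatial.transform import Rotation as R
from bench import robot
def snap(n,f):
    d=robot.get_image(n); cv2.imwrite(f'pics/{f}.png',d['img']); 
    return d
def cam(d):
    f=d['img'].shape[0]/2/np.tan(np.radians(d['fovy'])/2)
    o=np.array(d['orientation'],float)
    M=R.from_euler('xyz',o).as_matrix() if o.size==3 else o
    return f,M,np.array(d['eye'],float)
def ray(d,u,v,z):
    f,M,e=cam(d); r=M@np.array([(u-d['cx'])/f,(v-d['cy'])/f,1]); return e+r*(z-e[2])/r[2]
def proj(d,p):
    f,M,e=cam(d); q=M.T@(np.array(p)-e); return d['cx']+f*q[0]/q[2], d['cy']+f*q[1]/q[2]
E
python3 - <<'E'
from h import *
import pickle
ds={}
for n in('scene','top'):
    d=snap(n,n+'0'); ds[n]=d; print(n,{k:v for k,v in d.items() if k!='img'})
pickle.dump(ds,open('d0.pkl','wb'))
cv2.imwrite('pics/both.png',cv2.resize(np.vstack([ds['top']['img'],ds['scene']['img']]),(400,600)))
print(robot.current_t(),robot.current_eef_rot())
E
```

```text
scene {'fovy': 44.73670817978738, 'cx': 257.7171039761165, 'cy': 193.99118833139397, 'eye': array([ 896.05401736, -552.03055143, 1025.6120678 ]), 'orientation': array([-2.52311757,  0.01533155,  0.561726  ])}
top {'fovy': 50.93132110809353, 'cx': 259.28698464484347, 'cy': 188.3764537269167, 'eye': array([ 500.37637637,   -4.47754322, 1191.58735181]), 'orientation': array([-3.08698297,  0.00321151, -1.54741342])}
0.1 [-3.13996797e+00 -3.03752250e-04  2.64789789e-01]
```

View pics/top0.png

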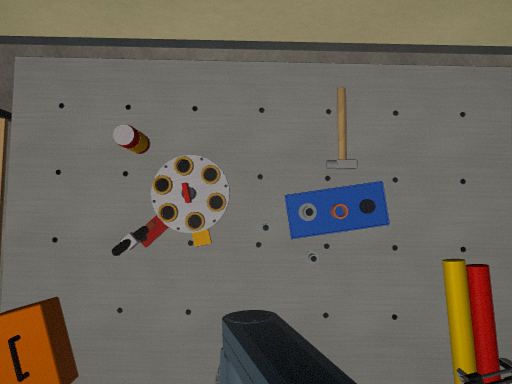

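View pics/scene0.png

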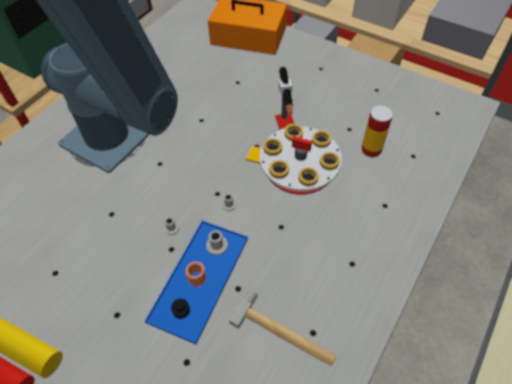

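The top view shows the sleeve at about (308,212) at the left end of the tray. The dial is centred near (190,193), with the tab at (202,238) and the torch at (130,243). The small look-alikes are off the tray, one near (313,257).

```bash
cat > m.py <<'E'
from h import *
def brass(d,zr=65,roi=None,c0=None,tol=20):
    """nest rims: brass blobs -> centres on rim plane"""
    hsv=cv2.cvtColor(d['img'],cv2.COLOR_BGR2HSV)
    m=cv2.inRange(hsv,(12,90,60),(28,255,255))
    out=[]
    for c in cv2.findContours(m,cv2.RETR_EXTERNAL,cv2.CHAIN_APPROX_NONE)[0]:
        if cv2.contourArea(c)<100: continue
        (u,v),r=cv2.minEnclosingCircle(c); out.append((u,v,r,*ray(d,u,v,zr)[:2]))
    return np.array(out),m
E
python3 - <<'E'
from m import *
import pickle
np.set_printoptions(precision=1,suppress=True)
ds=pickle.load(open('d0.pkl','rb'))
for n in ds:
    d=ds[n]; print(n); print(brass(d)[0])
    hsv=cv2.cvtColor(d['img'],cv2.COLOR_BGR2HSV)
    m=cv2.inRange(hsv,(105,150,60),(125,255,255))
    c=max(cv2.findContours(m,0,1)[0],key=cv2.contourArea); q=cv2.boxPoints(cv2.minAreaRect(c))
    print('tray',np.array([ray(d,*p,14)[:2] for p in q]))
print('sleeve top',ray(ds['top'],308,212,67),'scene',ray(ds['scene'],215,236,67))
for n,u,v in(('top',308,212),('scene',215.5,236.5)):
    x0,y0=int(u)-20,int(v)-20
    cv2.imwrite(f'pics/c_{n}.png',cv2.resize(ds[n]['img'][y0:y0+40,x0:x0+40],(400,400),interpolation=cv2.INTER_CUBIC))
E
```

```text
scene
[[  25.9  344.9   38.   314.5 -557. ]
 [ 290.   336.    49.2  769.2 -252.3]
 [ 308.   176.     9.5  600.1  135.5]
 [ 278.7  168.2    9.3  522.2  118.1]
 [ 329.3  160.4    9.   623.   211. ]
 [ 253.9  154.5    9.1  441.2  123.6]
 [ 272.2  145.7    9.   466.9  176.2]
 [ 321.5  139.     9.   570.1  267.7]
 [ 374.3  137.1   15.   690.7  349.5]
 [ 293.5  130.5    9.3  488.7  255.3]
 [  18.3  101.3   43.3 -268.5  -67.7]
 [ 416.6   15.6   11.2  584.2  943. ]
 [ 338.6   10.9   12.   342.4  830.4]
 [ 359.5   26.5  151.7  442.7  786. ]]
tray [[ 470.5 -379.2]
 [ 402.2  -83.1]
 [ 549.4  -77.8]
 [ 596.  -365.2]]
top
[[  34.6  348.5   48.9  107.6  606.6]
 [ 454.   320.8   62.5  210.3 -542.3]
 [ 201.5  237.5   10.7  421.3  158.1]
 [ 194.5  220.8    9.5  467.1  179.2]
 [ 167.4  212.2    9.7  489.3  255.4]
 [ 215.8  201.9    9.4  521.3  121.2]
 [ 161.8  184.1    9.7  567.6  274.1]
 [ 210.   174.     9.5  599.   139.7]
 [ 183.   165.     9.5  622.6  216.4]
 [ 136.4  141.8   11.1  685.4  350. ]
 [   2.   160.5   42.5  623.6  726.5]
 [ 341.   123.5   35.6  750.6 -225.6]]
tray [[ 547.4  -73.2]
 [ 595.9 -359.2]
 [ 468.9 -378.5]
 [ 421.   -94.2]]
sleeve top [ 499.1 -136.5   67. ] scene [ 499.  -139.1   67. ]
```

```bash
python3 - <<'E'
from m import *
import pickle
np.set_printoptions(precision=2,suppress=True)
yaw=np.pi/2+.17
robot.move_ptp([440,-138,260],[np.pi,0,yaw])
w=snap('wrist','w1'); print(robot.current_t(),robot.current_qpos(),{k:v for k,v in w.items() if k!='img'})
pickle.dump(w,open('w1.pkl','wb'))
print(proj(w,(499,-138,67)),proj(w,(499,-138,27)))
E
```

```text
1.9417 [-0.55  0.07  1.66 -0.    1.41 -0.72] {'fovy': 58.72397727261927, 'cx': 251.94960142905302, 'cy': 189.85946424807278, 'eye': array([425.99, -60.47, 426.13]), 'orientation': array([2.86, 0.  , 0.17])}
(np.float64(306.68842137149204), np.float64(174.80558627762207)) (np.float64(301.5708155567828), np.float64(166.77058480306965))
```

View pics/w1.png

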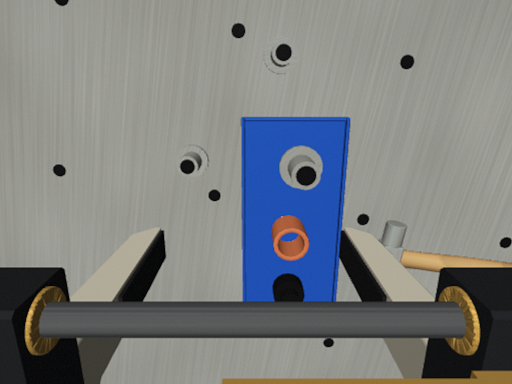

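The wrist view shows the sleeve collar at about (301,167) and the tube mouth at (305,175). The coupling is at (290,240) and the plug is below it. The look-alikes are off the tray at (190,165) and (283,53).

```bash
cat >> m.py <<'E'
def sleeve(d,x=499,y=-138,zb=4):
    u,v=map(int,proj(d,(x,y,zb+23))); hsv=cv2.cvtColor(d['img'],cv2.COLOR_BGR2HSV)
    b=cv2.inRange(hsv,(100,120,40),(130,255,255))
    n,l,st,ct=cv2.connectedComponentsWithStats(255-b,connectivity=4); k=l[v,u]
    c=cv2.findContours((l==k).astype('uint8'),0,1)[0][0]
    (cu,cv_),r=cv2.minEnclosingCircle(c)
    e=cv2.fitEllipse(cv2.convexHull(c))
    dark=((hsv[...,2]<60)&(l==k)).astype('uint8')
    c2=max(cv2.findContours(dark,0,1)[0],key=cv2.contourArea); (hu,hv),hr=cv2.minEnclosingCircle(c2)
    print('collar circ',(cu,cv_,r),ray(d,cu,cv_,zb+23),'ell',e[0],e[1],ray(d,*e[0],zb+23))
    print('hole',hu,hv,hr,ray(d,hu,hv,zb+63))
E
python3 - <<'E'
from m import *
import pickle
np.set_printoptions(precision=1,suppress=True)
w=pickle.load(open('w1.pkl','rb')); sleeve(w); sleeve(pickle.load(open('d0.pkl','rb'))['top'])
robot.move_ptp([499,-225,260],[np.pi,0,np.pi/2+.17])
w=snap('wrist','w2'); pickle.dump(w,open('w2.pkl','wb')); sleeve(w)
print(cam(w)[2])
E
```

```text
collar circ (301.1470642089844, 167.7941131591797, 22.936185836791992) [ 498.8 -139.3   27. ] ell (300.9527587890625, 167.29612731933594) (43.22931671142578, 45.38288879394531) [ 498.4 -138.8   27. ]
hole 305.8500061035156 175.66250610351562 9.855876922607422 [ 498.3 -139.1   67. ]
collar circ (307.1000061035156, 211.6999969482422, 9.192481994628906) [ 499.8 -138.6   27. ] ell (307.1494140625, 211.5496368408203) (17.583093643188477, 18.273584365844727) [ 500.2 -138.8   27. ]
hole 309.0 211.5 3.6401548385620117 [ 500.5 -139.3   67. ]
collar circ (265.5, 83.0, 24.253965377807617) [ 497.9 -138.4   27. ] ell (265.4795837402344, 82.99047088623047) (46.45686721801758, 48.482234954833984) [ 497.9 -138.4   27. ]
hole 267.0540466308594 82.62162017822266 10.818511962890625 [ 498.1 -138.8   67. ]
[ 485.1 -148.2  425.4]
```

```bash
python3 - <<'E'
from m import *
np.set_printoptions(precision=2,suppress=True)
o=[np.pi,0,np.pi/2+.17]
robot.move_ptp([498.3,-138.9,140],o)
robot.move_gripper(.65)
print(robot.move_linear([498.3,-138.9,36],o,speed=100,f_stop=10),robot.current_tcp_pos())
robot.move_gripper(0.0)
print('w',robot.current_gripper_width()*93,robot.current_tcp_pos(),robot.current_contact_force())
robot.move_linear([498.3,-138.9,70],speed=80)
robot.move_linear([498.3,-138.9,200],speed=150)
print('w',robot.current_gripper_width()*93,robot.current_contact_force(),robot.current_t())
# go to a viewing pose for the load nest (camera is ~77 mm towards +y of the TCP)
robot.move_ptp([455,80,270],[np.pi,0,np.pi/2+.23])
import pickle
w=snap('wrist','w3'); pickle.dump(w,open('w3.pkl','wb'))
r,m=brass(w); print(r); print(cam(w)[2],proj(w,(467,178,65)))
E
```

```text
False [ 498.8  -139.14   36.54]
w 31.69691279630112 [ 498.51 -138.95   36.17] [ 0.78 -0.65  1.23]
w 31.215075288040943 [-0.33  0.29 -4.76] 7.2167
[[ 270.5   382.5   202.5   547.7  -209.45]
 [ 325.5   320.5    34.79  591.89  -97.39]
 [ 177.5   320.     34.3   407.98 -140.01]
 [ 318.85  138.65   25.05  518.28  123.17]
 [ 391.    138.     26.93  594.1   141.69]
 [ 237.5    75.     28.11  418.27  166.9 ]
 [ 284.49   72.29   27.08  464.71  180.5 ]
 [ 436.5    71.5    30.93  616.34  216.84]
 [ 406.      4.5    29.35  564.11  268.06]
 [ 325.55    3.29   27.65  487.46  251.2 ]]
[436.58 156.73 435.52] (np.float64(286.02457745669193), np.float64(75.32758066312336))
```

View pics/w3.png

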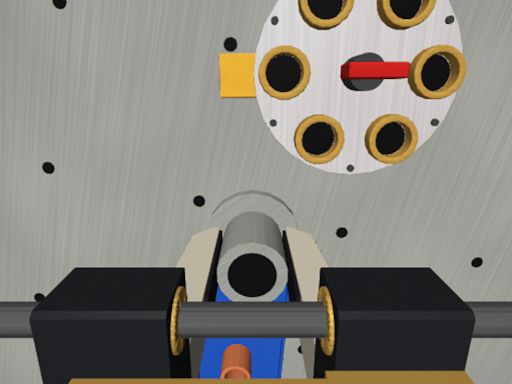

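The sleeve is held, with its mouth at about (252,274). The loading nest is at (284,72) beside the yellow tab, and the knob bar is at (375,70).

```bash
cat >> m.py <<'E'
def held(d,tcp):
    hsv=cv2.cvtColor(d['img'],cv2.COLOR_BGR2HSV)
    k=(hsv[...,2]<60).astype('uint8'); n,l,st,ct=cv2.connectedComponentsWithStats(k,connectivity=4)
    u,v=map(int,proj(d,(tcp[0],tcp[1],tcp[2]+31))); i=l[v,u]
    c=cv2.findContours((l==i).astype('uint8'),0,1)[0][0]; e=cv2.fitEllipse(c)
    p=ray(d,*e[0],tcp[2]+31); print('held',(u,v),e,p-np.array(tcp)); return p
def bore(d,x,y):
    hsv=cv2.cvtColor(d['img'],cv2.COLOR_BGR2HSV); u,v=map(int,proj(d,(x,y,65)))
    m=cv2.inRange(hsv,(12,90,60),(28,255,255))
    n,l,st,ct=cv2.connectedComponentsWithStats(255-m,connectivity=4); i=l[v,u]
    c=cv2.findContours((l==i).astype('uint8'),0,1)[0][0]; e=cv2.fitEllipse(c)
    f=cam(d); print('bore',e,'diam mm',np.array(e[1])*(f[2][2]-65)/f[0],ray(d,*e[0],65))
E
python3 - <<'E'
from m import *
import pickle
np.set_printoptions(precision=2,suppress=True)
w=pickle.load(open('w3.pkl','rb')); held(w,(455,80,270)); bore(w,466,180)
robot.move_ptp([484,104,250],[np.pi,0,np.pi/2+.23])
w=snap('wrist','w4'); pickle.dump(w,open('w4.pkl','wb'))
t=robot.current_tcp_pos(); print(t,cam(w)[2])
held(w,t); bore(w,466,180); print(brass(w)[0])
x,y=466,180; u,v=map(int,proj(w,(x,y,65))); 
cv2.imwrite('pics/w4c.png',w['img'])
E
```

```text
held (253, 274) ((251.73085021972656, 274.8279113769531), (42.47389221191406, 47.73704528808594), 90.78282165527344) [-0.71 -0.2  31.  ]
bore ((283.1263732910156, 72.35486602783203), (33.91571807861328, 37.1651611328125), 3.167602062225342) diam mm [36.82 40.35] [463.36 180.12  65.  ]
[483.99 102.86 248.78] [466.31 180.48 414.36]
held (252, 276) ((251.71824645996094, 274.8224792480469), (42.47157669067383, 47.76821517944336), 91.01717376708984) [-0.47  0.75 31.  ]
bore ((251.6957550048828, 88.83629608154297), (37.1085319519043, 38.16554641723633), 177.57467651367188) diam mm [37.99 39.07] [464.33 180.85  65.  ]
[[ 270.5   383.    202.5   569.7  -165.02]
 [ 325.5   320.5    34.79  611.2   -58.72]
 [ 177.5   320.     34.3   437.99  -99.07]
 [ 365.7   156.45   27.08  594.54  142.3 ]
 [ 289.94  157.26   25.95  518.43  123.59]
 [ 206.18   89.86   27.8   420.98  169.73]
 [ 251.86   89.     27.86  464.52  180.73]
 [ 412.     88.     31.06  616.98  217.29]
 [ 379.86   14.57   32.58  564.89  272.02]
 [ 295.     14.86   30.35  488.48  254.  ]]
```

View pics/w4c.png

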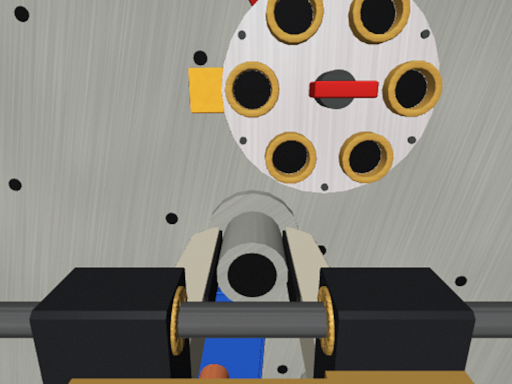

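```bash
python3 - <<'E'
from m import *
import pickle
np.set_printoptions(precision=2,suppress=True)
for p in ([483,103,150],[483,90,150]):
    robot.move_linear(p,[np.pi,0,np.pi/2+.23]); robot.sleep(.4)
    w=snap('wrist','w5_%d'%p[1]); t=robot.current_tcp_pos(); print(t,cam(w)[2],cam(w)[2]-t)
    held(w,t); bore(w,465,180.5)
    hsv=cv2.cvtColor(w['img'],cv2.COLOR_BGR2HSV)
    m=cv2.inRange(hsv,(0,150,80),(6,255,255))
    for c in cv2.findContours(m,0,1)[0]:
        if cv2.contourArea(c)>300: 
            q=cv2.minAreaRect(c); print('red',q,ray(w,*q[0],114))
robot.sleep(0); print(robot.current_t())
E
```

```text
[483.13 103.03 150.24] [464.38 180.36 316.61] [-18.75  77.34 166.37]
held (253, 275) ((251.68740844726562, 274.82647705078125), (42.491783142089844, 47.68132019042969), 91.23461151123047) [-0.74  0.05 31.  ]
bore ((251.89059448242188, 88.41171264648438), (50.592803955078125, 53.43531799316406), 172.25917053222656) diam mm [37.3 39.4] [464.16 181.02  65.  ]
red ((387.0, 89.0), (24.0, 106.0), 90.0) [539.16 198.16 114.  ]
[482.94  90.17 149.97] [464.27 167.53 316.25] [-18.67  77.36 166.29]
held (253, 275) ((251.70216369628906, 274.822998046875), (42.484039306640625, 47.72123718261719), 91.05538940429688) [-0.75  0.15 31.  ]
bore ((256.0176696777344, 70.60845184326172), (51.46772766113281, 55.55577850341797), 167.19729614257812) diam mm [37.89 40.9 ] [463.96 180.42  65.  ]
red ((394.5, 66.0), (26.0, 109.0), 90.0) [538.68 197.94 114.  ]
10.5083
```

```bash
python3 - <<'E'
from m import *
np.set_printoptions(precision=2,suppress=True)
o=[np.pi,0,np.pi/2+.23]; x,y=465.3,180.7
robot.move_linear([x,y,150],o); robot.move_linear([x,y,104],o,speed=80); robot.sleep(.3)
f0=np.array(robot.current_contact_force())
s=robot.move_linear([x,y,79.5],o,speed=20,f_stop=8)
robot.sleep(.2)
print(s,robot.current_tcp_pos(),np.array(robot.current_contact_force())-f0,robot.current_ft_torque(),robot.current_gripper_width()*93,robot.current_t())
E
```

```text
True [465.22 180.66  81.15] [-1.33 -1.16 10.48] [-0.12  0.14 -0.  ] 31.32704229391156 13.5583
```

```bash
python3 - <<'E'
from m import *
np.set_printoptions(precision=2,suppress=True)
w=snap('wrist','w6'); held(w,robot.current_tcp_pos())
robot.move_gripper(.55); robot.sleep(.2)
print(robot.current_tcp_pos(),robot.current_gripper_width()*93,robot.current_contact_force())
robot.move_linear([465.3,180.7,135],speed=80)
robot.move_linear([500,95,190],speed=200); robot.sleep(.3)
w=snap('wrist','w7')
# dial: rims of the nests and knob
t=robot.current_tcp_pos(); print(t,cam(w)[2])
for x,y in((519,122),(595,141),(617,216)): 
    try: bore(w,x,y)
    except Exception as e: print(e)
print(brass(w)[0])
hsv=cv2.cvtColor(w['img'],cv2.COLOR_BGR2HSV)
m=cv2.inRange(hsv,(0,150,80),(6,255,255))
for c in cv2.findContours(m,0,1)[0]:
    if cv2.contourArea(c)>300:
        q=cv2.minAreaRect(c); print('red',q,ray(w,*q[0],114))
print(robot.current_t())
E
```

```text
held (253, 275) ((251.74896240234375, 274.8630065917969), (42.529083251953125, 47.67924880981445), 90.21543884277344) [-0.77  0.1  31.  ]
[463.69 180.45  79.66] 50.96866218891113 [-0.04  1.15 -0.51]
[499.58  95.62 189.66] [481.47 173.14 355.82]
bore ((282.0606384277344, 157.19677734375), (37.61557388305664, 41.52085876464844), 65.61869049072266) diam mm [32.05 35.38] [518.01 124.34  65.  ]
bore ((372.2830505371094, 157.22073364257812), (33.220462799072266, 42.33182907104492), 40.95376205444336) diam mm [28.31 36.07] [593.66 142.25  65.  ]
bore ((428.35137939453125, 74.93816375732422), (35.224544525146484, 47.024539947509766), 18.438350677490234) diam mm [30.02 40.07] [615.63 216.55  65.  ]
[[314.   377.   197.09 610.61 -95.75]
 [368.5  320.5   35.11 643.86 -15.65]
 [134.5  320.    34.62 416.15 -69.79]
 [373.5  157.5   32.9  594.76 142.26]
 [282.48 158.23  30.93 518.59 123.55]
 [183.    78.5   33.2  423.41 168.43]
 [430.    74.5   39.12 616.8  217.17]
 [387.5    0.    32.5  565.33 260.34]
 [285.5    0.5   29.5  489.79 242.27]]
red ((348.0, 72.5), (21.0, 86.0), 90.0) [540.21 198.38 114.  ]
16.2583
```

View pics/w7.png

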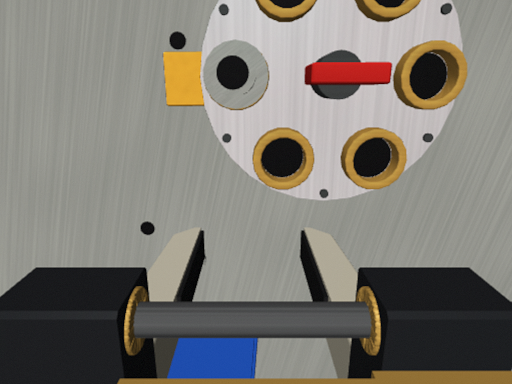

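The sleeve is seated upright: its collar covers the nest at (236,75) next to the tab. The knob bar is at (348,72).

```bash
python3 - <<'E'
from m import *
np.set_printoptions(precision=2,suppress=True)
x,y,a=541.8,199.0,.23
o=[np.pi,0,a]
robot.move_ptp([x,y,190],o); robot.move_linear([x,y,135],o,speed=100); robot.sleep(.2)
f0=np.array(robot.current_contact_force())
print(robot.move_linear([x,y,84],o,speed=60,f_stop=8),robot.current_tcp_pos())
robot.move_gripper(0.0)
print(robot.current_gripper_width()*93,np.array(robot.current_contact_force())-f0,robot.current_t())
for k in (10,20,30,40,50,60):
    robot.move_linear([x,y,84],[np.pi,0,a-np.radians(k)],speed=60)
    print(k,robot.current_eef_rot(),robot.current_contact_force(),robot.current_ft_torque()[2],robot.current_t())
robot.sleep(.3); print(robot.current_eef_rot(),robot.current_ft_torque(),robot.current_gripper_width()*93)
E
```

```text
False [542.13 199.07  84.33]
13.616207166816439 [ 1.28 -5.17  0.39] 20.3917
10 [ 3.14 -0.    0.06] [ 0.78 -5.48 -0.27] 0.44931426392694307 20.7167
20 [ 3.14 -0.   -0.11] [ 2.3  -5.04 -0.08] 0.40315415913922253 21.0417
30 [ 3.14 -0.   -0.29] [ 1.16 -4.57 -0.16] 0.44321740014047917 21.3667
40 [-3.14  0.   -0.46] [ 0.51 -3.47  0.84] -0.2766564747487004 21.6917
50 [-3.14  0.   -0.64] [ 1.39 -1.35  0.98] -0.0034578777903004395 22.0167
60 [-3.14  0.   -0.81] [ 1.63  1.02 -0.63] -0.30419069319949954 22.3417
[-3.14  0.   -0.82] [ 0.85 -0.04  0.01] 13.945355107200996
```

The torque changes sign at half-way, so the dial has clicked over. I'll release, retreat and check.

```bash
python3 - <<'E'
from m import *
np.set_printoptions(precision=2,suppress=True)
x,y=541.8,199.0
robot.move_gripper(.5); robot.sleep(.2)
robot.move_linear([x,y,200],speed=120); robot.move_linear([x-20,y-100,280],speed=250)
robot.move_ptp([250,-280,300],[np.pi,0,.23]); robot.sleep(.4)
t=snap('top','top9'); s=snap('scene','scene9')
c=lambda i,u,v,k: cv2.resize(i[v-k:v+k,u-k:u+k],(400,400),interpolation=cv2.INTER_CUBIC)
cv2.imwrite('pics/fin.png',np.hstack([c(t['img'],185,195,75),c(s['img'],300,150,65)]))
r=brass(t)[0]; print(r[(abs(r[:,3]-542)<110)&(abs(r[:,4]-199)<110)])
print('t',robot.current_t(),robot.current_contact_force())
E
```

```text
[[194.45 220.82   9.53 467.12 179.16]
 [215.77 201.92   9.35 521.13 121.26]
 [161.84 184.24   9.56 567.12 273.85]
 [209.94 174.     9.47 599.02 139.92]
 [183.   165.     9.49 622.64 216.37]]
t 27.725 [ 0.53 -0.18 -1.04]
```

View pics/fin.png

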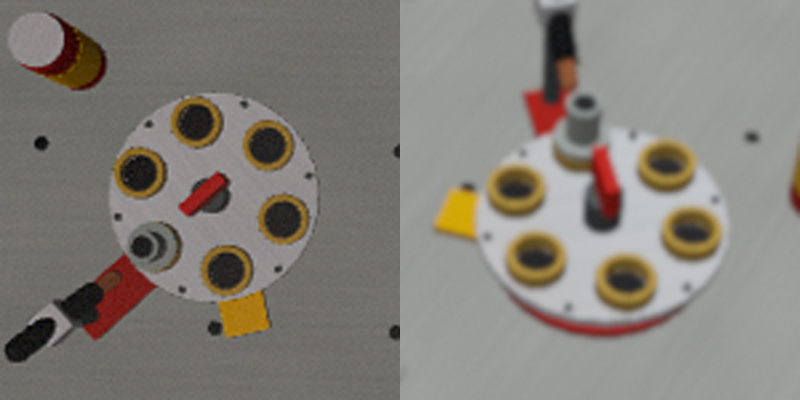

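View pics/top9.png

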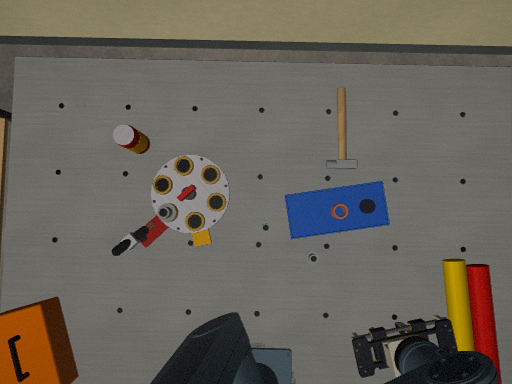

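The sleeve stands at the torch, at (168,212) in the top view. An empty nest is back at the loading station, at (195,221), with the dial in its click. The coupling, plug, can and hammer have not moved, and the arm is clear.

```bash
python3 -c "
from bench import robot
print(robot.hand_in(),robot.current_t())"
```

```text
the job is handed in; nothing more can be done
the job is handed in; nothing more can be done
```

The sleeve now stands upright in its nest at the torch. The dial has been turned one click clockwise, and I handed the job in with the robot touching nothing.

- **Seating:** I lowered the sleeve into the loading nest until it made contact at TCP z 81.2 mm; I expected 81 mm with the collar flush. It had not slipped in the grip, and I let go only after checking that.
- **Turning:** I turned the dial 60° by the knob. The torque changed sign past half-way, so it snapped into the click. I then released the knob and moved clear.
- **Last checks:** In the final pictures the other nests line up with their starting positions to within about 0.5 mm, and the coupling, plug, spray can and hammer appear unmoved. The clock read about 27.7 s at the last check before hand-in, against the 45 s limit.
- **Disagreements:** The cameras disagreed by 2–4 mm on where the loading nest was. I settled on a compromise position weighted toward the wrist camera, and the sleeve went in at the first try. After I opened the gripper, the TCP reading also shifted about 1.6 mm, with no visible effect.

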